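Check-weigh a plug-in relay on the hook scale

TASK

Hang the blue plug-in relay by its wire bail on the hook of the spring scale, easing its weight onto the spring so that the scale does not jump or bounce when you let go, and leave it hanging free until it has come to rest and could be read. Then take hold of it again, lift it off the hook without straining the scale, and stand it gently upright in the middle of the round black rubber pad. Leave the brass test plug, the contact spring and the magnifier where they are.

Things in the scene. Friction and masses are not known exactly. Their poses are not given: they have to be found in the camera images.
- relay: Blue plug-in relay, upright at start. Origin: centre of its underside, z up, x along its long side. Black base 60 x 38 x 12 mm (x, y, z), then blue case 56 x 36 mm up to z = 78 mm (flat +-y faces to grip, 36 mm apart). A wire bail stands on top in its x-z plane. Same when turned half round. Weight unknown: 0.19 to 0.53 kg, by the coil inside; centre of mass on its axis about 45 mm up.
- relay_bail (a point): Centre of the wire at the peak of the relay's bail, 118 mm above the relay's underside. Bail: 4 mm round steel wire, legs at relay x = +-18 mm (32 mm clear width at the foot), arched to a peak in the middle; 38 mm clear height from case top to the wire at the peak. Axes as the relay's.
- hook: J-hook, 5 mm dark wire in its y-z plane. Origin: centre of the round bowl, 0.27 m above the bench unloaded; z up, y from shank side to the open tip (to the robot's left). Bowl centreline radius 10 mm (15 mm clear), underside z = -12.5 mm; tip at y = 12 mm, its top z = 8.5 mm. Back at y = -10 mm up to z = 19 mm, then slants to the axis at z = 30 mm. Hang a wire from +y over the tip, then down.
- hook_seat (a point): Where the centre of the bail's wire lies when seated in the bowl: 5.5 mm below the hook's origin, moving with it. Hook and barrel move straight down from the upper stop (0 to 110 mm) against a lightly damped 60 N/m spring; they leave the stop at about 0.15 N, so a hung load of W newtons settles about (W - 0.15)/60 m lower.
- scale: Fixed stand of the scale. Origin: foot of its column (18 mm thick, 0.51 m tall) on the bench; the hook's axis is at x = -120 mm, y = 0 here, axes parallel to the hook's. Base plate 220 x 150 x 12 mm, x = -160 to +60 mm. Above the hook: 5 mm shank, barrel 20 mm thick from 40 mm above the hook's origin, tube (29 mm, collar 36 mm) from 0.33 to 0.49 m above the bench, cross rod at 0.45 m.
- pad: Round black rubber foot pad, 110 mm across, 10 mm thick, stuck to the bench. Origin: centre of its underside, z up.
- plug: Brass test plug standing upright, 28 mm across, 72 mm tall. Origin: centre of its underside. Bystander.
- spring: Stainless contact spring lying flat, about 90 x 18 x 12 mm. Origin: underside of the middle of its flat leaf, x along it. Bystander.
- lens (a point): Centre of the magnifier's lens (ring 114 mm across, 0.30 m above the bench) at the end of a steel arm that swings freely sideways on a post 268 mm away roughly in +x. Bystander.
Not all that is in view belongs to the job. There is more than one size of the relay; the job needs the middle-sized.

How it is judged:
On the way, in this order (a step that is already met when the one before it is completed fails the run):
1. the relay hangs by its bail in the hook, let go, and scale and relay are at rest for a second (contact force between relay and hook above 1 N and contact force between the fingers and relay below 0.05 N and height (world z) of hook below 0.255 m and distance between relay_bail and hook_seat below 0.008 m and linear speed of hook below 0.008 m/s and linear speed of relay below 0.02 m/s), for 1 s.
2. the relay is off the hook, well clear of it, and the scale is back at its upper stop (contact force between relay and hook below 0.02 N and height (world z) of hook above 0.267 m and distance between relay_bail and hook_seat above 0.05 m), for 0.2 s.
At the end, for the whole second after the job is handed in: The relay stands upright (within 0.08 rad) and at rest on the rubber pad, its centre within 20 mm of the pad's; the empty hook is back at its upper stop (within 3 mm) (horizontal distance between relay and pad below 0.02 m and height (world z) of relay between 0.007 and 0.013 m and angle between relay's own z axis and vertical below 0.08 rad and contact force between relay and pad above 1 N and linear speed of relay below 0.01 m/s and height (world z) of hook above 0.267 m); the robot touches nothing.
It fails at once if the scale jumps or bounces with the relay let go (hook faster than 0.08 m/s while no finger touches the relay) (contact force between the fingers and relay below 0.05 N and linear speed of hook above 0.08 m/s).
It fails at once if the scale is strained: more than 12 N between relay and hook (contact force between relay and hook above 12 N).
It fails at once if the scale is dragged to its lower stop (height (world z) of hook below 0.165 m).
It fails at once if the relay is banged down (more than 35 N on the pad) (contact force between relay and pad above 35 N).
It fails at once if a bystander is moved more than 15 mm (distance of any of plug, spring, lens from where it was at the start of the episode above 0.015 m).
It also fails if it takes over 72 s, if anything falls off the work surface, if the arm or the gripper's body presses on something with over 40 N, if the wrist force passes 120 N, or if a joint passes its speed limit or range.

ROBOT

A 7-joint arm with a two-finger parallel gripper is mounted at the origin on the work surface. World frame = base frame: x ahead of the robot, y to its left, z up, the work surface at z = 0. Lengths are in m, angles in rad, forces in N, time in s.
With the tool pointing down it reaches from about 0.35 to 0.9 m from the base axis. Payload 8.1 kg.
Tool frame: the origin (TCP) lies between the finger pads; the fingertips stand 17 mm ahead of it and the grasp point (between the pads) lies 2 mm behind it (tip_extent is the distance from the TCP to the fingertips, in m); z points along the fingers, y is the line along which they close (so a half turn about z gives the same grasp; the last joint's range is limited). The gripper opens to 92 mm and grips with 3 to 60 N. Pads are 19 mm wide; open, the fingers measure 130 mm over their backs; the gripper's body (75 mm by 190 mm) begins 47 mm behind the grasp point.
Start: joints at [1.021, 0.434, 0.025, 1.573, -0.012, 1.134, -0.075], TCP at [0.27, -0.564, 0.244] pointing down, gripper open.
Joint ranges: [-2.62, 2.62], [-0.44, 2.09], [-1.27, 1.32], [0.08, 2.57], [-1.32, 4.46], [0.12, 2], [-2.74, 2.74]. Speed limits (rad/s): [2.22, 2.22, 3.01, 3.01, 3.14, 3.14, 3.14].

INTERFACE

Orientations are given as a unit quaternion [w, x, y, z].
In Python, from cell import * gives the robot as it stands.
- The arm moves only by the shell command python3 -m pendant 'ROWS' [FORCE]. ROWS is rows parted by semicolons, their numbers by spaces, 1 to 5 of them, each of 7 numbers: dx, dy, dz in m, then a rotation vector rx, ry, rz in rad, then the finger opening in m; each row is the pose to reach, as a shift and turn from the pose commanded when the command began, along the tool's axes at that moment; what a row does not reach only later rows make up. A row lasts 1/10 s, in which the tool goes at most 0.05 m and 0.15 rad, less where a joint would pass 70% of its speed; a pose out of reach is approached as far as the arm can. The fingers move at their own pace and stop on an object; FORCE is the grip in N (left out, the last holds). Time passes only in rows, so rows that do not move let the fingers close. It prints the time, the measured TCP pose, the force, the opening and the grip force at its end.
- state(): the state, without advancing time (a new reading comes with each control period).
- read_camera(name): name is "scene" or "top" or "wrist"; returns (picture, depth): 384x512x3 uint8, red, green, blue; 384x512 float32, m along the optical axis (not along the pixel's ray), 0 where there is no reading.
- camera_model(name): a dict with "fx", "fy", "cx", "cy" (pixels), "camera_from_world" (4x4, takes a point from world to camera coordinates). Camera axes: x right, y down, z forward; pixel columns grow to the right and rows downward; lengths in m; the calibration is good to about 2 mm. A picture is of the moment at which its call begins: read the wrist's pose just before it. camera_model takes no time and is no camera call; for the wrist camera it gives the pose at the moment of the call.
- finish_job(): hands the job in; it is judged then, once.
Trained networks look in the newest picture that a camera, given by its name, has taken for a name from the list of things; names that differ only in an ending like _2 or _b are one class to them, and where a whole thing is asked for, a point or a joint stands for the part that bears it (a point fixed in the world has none). Each returns a list of dicts, best first, with "score" (0 to 1); they miss things now and then, are a little off and sometimes report something else, mostly with a low value. They report only what shows in the picture. A call takes as long as a camera call. They do not tell look-alikes from the thing itself.
- look_for(camera, name): "rect" ([centre column, centre row, width, height] in pixels, round what is visible of it).
- tip_of(camera, name): "at" ([row, column] in pixels: a listed point, or the origin of a listed thing).
The state is a dict: "time": time; "joint_positions": joint angles; "qvel": joint speeds; "effort": joint torques, N m; "ee_pos": TCP position; "orientation": TCP orientation; "contact_force": force on the tool from outside, world axes, zero at the start; "torque": the same for the moment, N m; "opening": finger opening in m; "grip_force": force on a finger pad.
Only numpy, scipy, OpenCV 4.12 (cv2) and the standard library are available. Lean on these libraries where they do the work, as an engineer would, in place of code of your own. Each camera call takes 0.05 s, during which the arm holds its last target. There are 200 camera calls.

## Working session

There is one attempt and no reset: what is moved stays moved. The work goes in short steps, Python scripts to look and compute and a shell command to move; the robot and the scene stay as the last step left them, time stands still between calls to the robot, and variables do not carry over. Pictures are saved under pics/ and viewed, at most 10 in all, crops included, and the job is handed in when it is done.

```bash
mkdir -p pics; cat > h.py <<'E'
from cell import *
import numpy as np, cv2
def grab(n,f=None):
    p,d=read_camera(n)
    if f: cv2.imwrite('pics/'+f,p[:,:,::-1])
    return p,d,camera_model(n)
def world(m,u,v,z):
    T=np.linalg.inv(m["camera_from_world"]); c=np.array([(u-m["cx"])*z/m["fx"],(v-m["cy"])*z/m["fy"],z,1.]); return (T@c)[:3]
def ray(m,u,v):
    T=np.linalg.inv(m["camera_from_world"]); o=T[:3,3]; return o,world(m,u,v,1.)-o
def atz(m,u,v,z):
    o,d=ray(m,u,v); return o+d*(z-o[2])/d[2]
def pix(m,p):
    c=m["camera_from_world"]@np.r_[p,1]; return m["fx"]*c[0]/c[2]+m["cx"],m["fy"]*c[1]/c[2]+m["cy"]
def tri(rays):
    A=0;b=0
    for o,d in rays:
        d=d/np.linalg.norm(d);P=np.eye(3)-np.outer(d,d);A=A+P;b=b+P@o
    return np.linalg.solve(A,b)
def cloud(m,d):
    v,u=np.mgrid[:d.shape[0],:d.shape[1]]
    T=np.linalg.inv(m["camera_from_world"])
    c=np.stack([(u-m["cx"])*d/m["fx"],(v-m["cy"])*d/m["fy"],d],-1)
    return c@T[:3,:3].T+T[:3,3]
E
python3 - <<'E'
from h import *
np.set_printoptions(precision=4,suppress=True)
a=[]
for c in("scene","top"):
    p,d,m=grab(c); a.append(p)
    for n in("relay","relay_bail","hook","hook_seat","scale","pad","plug","spring","lens"):
        print(c,n,[(np.round(r["rect"]).astype(int).tolist(),round(r["score"],2)) for r in look_for(c,n)[:4]],[(np.round(r["at"]).astype(int).tolist(),round(r["score"],2)) for r in tip_of(c,n)[:4]])
    print(m)
im=np.vstack(a); 
cv2.imwrite('pics/a.png',cv2.resize(np.hstack(a),(800,300),interpolation=cv2.INTER_AREA)[:,:,::-1])
cv2.imwrite('pics/s.png',a[0][:,:,::-1]);cv2.imwrite('pics/t.png',a[1][:,:,::-1])
print(state())
E
```

```text
scene relay [([312, 176, 23, 49], 0.93), ([275, 232, 14, 25], 0.72), ([270, 200, 18, 40], 0.7)] [([210, 269], 0.97), ([239, 276], 0.82)]
scene relay_bail [([269, 199, 16, 36], 0.97), ([276, 231, 16, 26], 0.68), ([314, 178, 21, 47], 0.56)] [([153, 316], 0.72), ([218, 275], 0.69), ([176, 268], 0.67)]
scene hook [] [([171, 198], 0.64)]
scene hook_seat [] [([172, 201], 0.59)]
scene scale [([215, 192, 77, 218], 0.57)] [([275, 216], 0.89)]
scene pad [([125, 259, 44, 37], 0.71)] [([257, 124], 0.78)]
scene plug [([133, 320, 12, 21], 0.78)] [([323, 132], 0.67)]
scene spring [] []
scene lens [([390, 115, 79, 73], 0.81), ([124, 258, 44, 36], 0.23)] [([90, 368], 0.96)]
{'fx': 456.5529083623907, 'fy': 456.5529083623907, 'cx': 252.6445949642123, 'cy': 187.40966149516538, 'camera_from_world': array([[ 0.4814,  0.8763, -0.016 , -0.3924],
       [ 0.5832, -0.3339, -0.7406, -0.1933],
       [-0.6543,  0.3472, -0.6718,  1.6835],
       [ 0.    ,  0.    ,  0.    ,  1.    ]])}
top relay [([178, 215, 27, 24], 0.74), ([227, 218, 17, 16], 0.68)] [([218, 226], 0.79), ([218, 182], 0.76), ([180, 240], 0.67)]
t
[... 654 characters left out ...]
1, -0.9999, -0.0124,  0.1213],
       [-0.9966,  0.0091, -0.0816,  0.642 ],
       [ 0.0817,  0.0117, -0.9966,  1.3071],
       [ 0.    ,  0.    ,  0.    ,  1.    ]])}
{'time': 1.9, 'joint_positions': array([ 1.0214,  0.4345,  0.025 ,  1.5732, -0.0116,  1.134 , -0.0751]), 'qvel': array([-0.0018, -0.0003,  0.0002,  0.0002,  0.    ,  0.0022, -0.0007]), 'effort': array([  0.0001, -66.7664,   0.9843, -31.4805,  -0.0607,   0.0327,
         0.    ]), 'ee_pos': array([ 0.27  , -0.5637,  0.2438]), 'orientation': array([0.    , 0.9752, 0.2215, 0.    ]), 'contact_force': array([ 0.1154,  0.6893, -0.3206]), 'torque': array([ 0.02  ,  0.0555, -0.0224]), 'grip_force': 0.0, 'opening': 0.09197103941308621}
```

View pics/s.png

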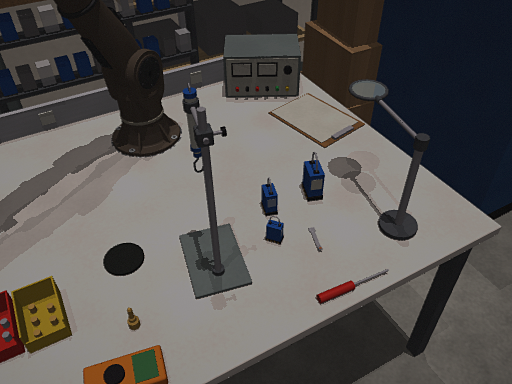

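View pics/t.png

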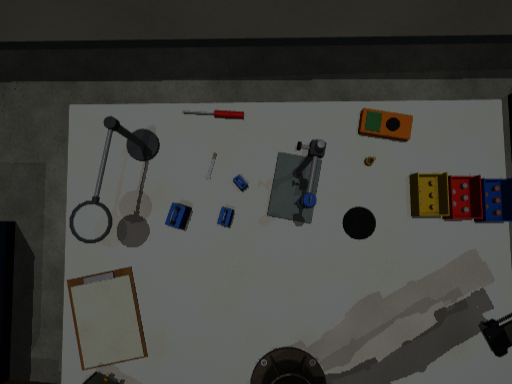

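Three relays are in view: scene (313,178) / top (178,216) is the large one, (269,198) / (227,217) the middle one, and (275,231) / (240,183) the small one. The middle one fits; next I check its size by depth and look at a crop. The pad is at top (360,222), the hook under the tube at top (309,200), and the plug at (370,160).

```bash
python3 - <<'E'
from h import *
np.set_printoptions(precision=4,suppress=True)
a={c:grab(c) for c in("scene","top")}
for c,(p,d,m) in a.items():
    W=cloud(m,d); hsv=cv2.cvtColor(p,cv2.COLOR_RGB2HSV)
    for nm,(u,v) in {"scene":dict(L=(313,180),M=(269,198),S=(275,231)),"top":dict(L=(178,216),M=(227,217),S=(240,183))}[c].items():
        q=np.zeros(d.shape,bool);q[v-30:v+30,u-18:u+18]=1
        k=q&(hsv[...,1]>110)&(hsv[...,0]>95)&(hsv[...,0]<130)&(d>0)
        n,lab=cv2.connectedComponents(k.astype(np.uint8));l=lab[v-6:v+7,u-6:u+7];l=np.bincount(l[l>0]).argmax()
        P=W[lab==l]; t=P[P[:,2]>np.percentile(P[:,2],95)-.012]
        r=cv2.minAreaRect((t[:,:2]*1000).astype(np.float32))
        print(c,nm,len(P),"zmax",np.percentile(P[:,2],[90,97]),"topctr",t[:,:2].mean(0),"rect",r)
R={c:a[c][2] for c in a}
def t2(s,t): 
    return tri([ray(R["scene"],*s),ray(R["top"],*t)])
print("bailM",t2((268,176),(224,215)),t2((268,176),(226,214)))
print("pad",atz(R["scene"],124,258,.01),atz(R["top"],359.5,223,.01))
print("plug",atz(R["top"],370,159,.07),"lens",atz(R["top"],91,222,.3),atz(R["scene"],368,90,.3))
# hook: pixels at depth in scene/ top
p,d,m=a["scene"];W=cloud(m,d)
k=(W[...,2]>.2)&(W[...,2]<.5)&(W[...,1]<.0)&(W[...,1]>-.3)&(W[...,0]>.3)&(W[...,0]<.8)&(d>0)
for z in np.arange(.24,.5,.02):
    P=W[k&(abs(W[...,2]-z)<.01)]; 
    if len(P): print("sc z%.2f"%z,len(P),[x.round(3).tolist() for x in (P[:,:2].min(0),P[:,:2].max(0),np.median(P[:,:2],0))], "front",P[P[:,0]<.58][:,:2].mean(0) if (P[:,0]<.58).any() else 0)
p,d,m=a["top"];W=cloud(m,d)
P=W[(W[...,2]>.4)&(d>0)&(W[...,2]<.6)]; print("topz>.4",len(P)); 
for r in cv2.fitLine((P[:,:2]).astype(np.float32),cv2.DIST_L2,0,.01,.01).T: print(r)
k=(W[...,2]>.006)&(W[...,2]<.03)&(W[...,1]<.02)&(W[...,1]>-.2)&(W[...,0]>.4)&(W[...,0]<.75)
print("base",cv2.minAreaRect((W[k][:,:2]*1000).astype(np.float32)))
s=a["scene"][0];cv2.imwrite('pics/c1.png',np.hstack([cv2.resize(s[140:260,180:340],(480,360),interpolation=cv2.INTER_CUBIC),cv2.resize(a["top"][0][150:250,150:250],(300,300),interpolation=cv2.INTER_CUBIC)[:300].copy() if 0 else cv2.resize(a["top"][0][150:270,160:260],(300,360),interpolation=cv2.INTER_CUBIC)])[:,:,::-1])
E
```

```text
scene L 487 zmax [0.1016 0.1035] topctr [0.565  0.3469] rect ((560.0527954101562, 350.6448059082031), (46.89863967895508, 75.56812286376953), 71.5604019165039)
scene M 277 zmax [0.0782 0.0798] topctr [0.5603 0.1954] rect ((556.056884765625, 198.06524658203125), (34.514732360839844, 56.914344787597656), 73.08414459228516)
scene S 276 zmax [0.0604 0.0618] topctr [0.6706 0.149 ] rect ((667.8099365234375, 150.91616821289062), (41.60889434814453, 30.924055099487305), 40.31013107299805)
top L 388 zmax [0.1048 0.1068] topctr [0.56 0.35] rect ((560.24462890625, 351.88232421875), (46.3181266784668, 72.29427337646484), 71.45536041259766)
top M 190 zmax [0.0811 0.0827] topctr [0.5555 0.1985] rect ((555.843505859375, 198.9467315673828), (34.96799850463867, 53.871158599853516), 73.4585189819336)
top S 106 zmax [0.0647 0.0667] topctr [0.6681 0.1501] rect ((668.219482421875, 150.15133666992188), (41.93987274169922, 26.327369689941406), 40.247371673583984)
bailM [0.5576 0.1949 0.134 ] [0.5614 0.1903 0.1386]
pad [ 0.5335 -0.2447  0.01  ] [ 0.5299 -0.2482  0.01  ]
plug [ 0.7364 -0.2728  0.07  ] lens [
[... 539 characters left out ...]
5], [0.71, -0.021], [0.702, -0.037]] front [ 0.578  -0.0298]
sc z0.38 99 [[0.581, -0.05], [0.711, -0.024], [0.705, -0.039]] front 0
sc z0.40 113 [[0.579, -0.05], [0.711, -0.017], [0.703, -0.037]] front [ 0.5795 -0.0299]
sc z0.42 99 [[0.581, -0.05], [0.71, -0.019], [0.701, -0.034]] front 0
sc z0.44 196 [[0.578, -0.06], [0.723, -0.0], [0.713, -0.035]] front [ 0.5787 -0.0351]
sc z0.46 513 [[0.575, -0.06], [0.723, -0.0], [0.699, -0.032]] front [ 0.5773 -0.032 ]
sc z0.48 218 [[0.568, -0.05], [0.71, -0.004], [0.595, -0.027]] front [ 0.5745 -0.018 ]
topz>.4 747
[ 0.9907 -0.1358  0.6524 -0.0262]
base ((576.60791015625, -90.06523132324219), (220.43812561035156, 343.47186279296875), 89.64080810546875)
```

View pics/c1.png

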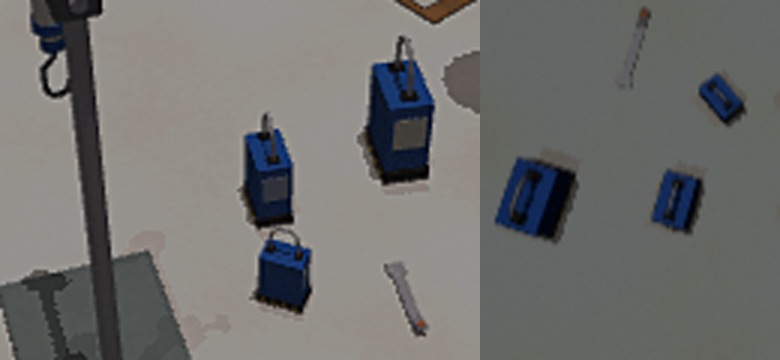

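Middle relay confirmed: case 56 x 35 mm with its top at about 79 mm, against about 104 mm for the large one and 63 mm for the small one. It stands at (0.556, 0.1985) with yaw −17°. First move brings the arm round, clear of the scale, and shows how its joints behave.

```bash
python3 -m pendant '0.026 -0.032 -0.017 0 0 0 0.09;0.053 -0.064 -0.034 0 0 0 0.09;0.08 -0.096 -0.052 0 0 0 0.09;0.106 -0.128 -0.07 0 0 0 0.09;0.132 -0.16 -0.087 0 0 0 0.09' 40; python3 -c "
from h import *
print(state()['joint_positions'].round(4).tolist(),state()['ee_pos'],state()['orientation'])"; python3 -m pendant '0.026 -0.032 -0.017 0 0 0 0.09;0.053 -0.064 -0.034 0 0 0 0.09;0.08 -0.096 -0.052 0 0 0 0.09;0.106 -0.129 -0.069 0 0 0 0.09'; python3 -c "
from h import *
print(state()['joint_positions'].round(4).tolist(),state()['ee_pos'],state()['orientation'])"
```

```text
time: 2.5
ee_pos: [0.3202, -0.3607, 0.3316]
orientation: [0.0, 0.975, 0.222, 0.0]
contact_force: [1.0, -0.4, 0.5]
opening: 0.09
grip_force: 0.0
[0.7887, 0.1381, -0.0628, 1.7646, 0.0093, 1.2386, -0.4004] [ 0.32018525 -0.36069157  0.33162391] [3.00791562e-04 9.75147834e-01 2.21554950e-01 1.26868265e-04]
time: 2.9
ee_pos: [0.3599, -0.1984, 0.4007]
orientation: [0.0, 0.975, 0.222, 0.0]
contact_force: [1.4, -0.1, 0.6]
opening: 0.0901
grip_force: 0.0
[0.5966, -0.0103, -0.2184, 1.7584, -0.002, 1.3923, -0.7455] [ 0.3599484  -0.1984402   0.40074433] [3.84552837e-04 9.75154823e-01 2.21523893e-01 2.95701721e-04]
```

```bash
cat >> h.py <<'E'
from scipy.spatial.transform import Rotation as Ro
def Rq(q): return Ro.from_quat([q[1],q[2],q[3],q[0]])
def Rt(yaw,tilt,flip=1):
    "tool z at yaw, pitched down by tilt (deg); y horizontal"
    y,t=np.radians([yaw,tilt]); z=np.array([np.cos(y)*np.cos(t),np.sin(y)*np.cos(t),-np.sin(t)])
    ty=flip*np.array([np.sin(y),-np.cos(y),0]); return Ro.from_matrix(np.c_[np.cross(ty,z),ty,z])
def plan(p,R=None):
    s=state();R0=Rq(s["orientation"]); d=R0.inv().apply(np.array(p)-s["ee_pos"])
    rv=(R0.inv()*R).as_rotvec() if R is not None else np.zeros(3)
    print("shift",d.round(4).tolist(),"rot",rv.round(4).tolist(),"rows",round(max(np.linalg.norm(d)/.05,np.linalg.norm(rv)/.15),1))
def js(): 
    s=state(); print("q",s["joint_positions"].round(3).tolist(),"t",round(s["time"],2),"F",s["contact_force"].round(2).tolist())
E
python3 - <<'E'
from h import *
for f in(1,-1):
    for t in (90,15): plan([.40,0.0,.38],Rt(73,t,f))
E
```

```text
shift [0.1218, -0.1617, 0.0207] rot [0.001, -0.0, -0.8273] rows 5.5
shift [0.1218, -0.1617, 0.0207] rot [0.5404, 1.2291, -0.7025] rows 10.1
shift [0.1218, -0.1617, 0.0207] rot [-0.0, -0.0012, 2.3143] rows 15.4
shift [0.1218, -0.1617, 0.0207] rot [1.4661, -0.6446, 1.9106] rows 16.6
```

```bash
python3 -m pendant '0.012 -0.016 0.002 0.054 0.122 -0.07 0.09;0.024 -0.032 0.004 0.107 0.244 -0.14 0.09;0.036 -0.048 0.006 0.16 0.366 -0.209 0.09;0.048 -0.064 0.008 0.213 0.487 -0.278 0.09;0.06 -0.08 0.01 0.267 0.609 -0.348 0.09'; python3 - <<'E'
from h import *
js();plan([.40,0.0,.38],Rt(73,15))
E
```

```text
time: 3.4
ee_pos: [0.3796, -0.1019, 0.3908]
orientation: [-0.193, 0.869, 0.373, 0.264]
contact_force: [-0.0, 0.6, -0.4]
opening: 0.0898
grip_force: 0.0
q [0.728, -0.007, -0.04, 1.963, -0.674, 1.361, 0.134] t 3.4 F [-0.0, 0.58, -0.44]
shift [0.061, -0.0493, 0.069] rot [0.2746, 0.6162, -0.3501] rows 5.1
```

```bash
python3 -m pendant '0.012 -0.01 0.014 0.054 0.122 -0.07 0.09;0.024 -0.02 0.028 0.107 0.244 -0.14 0.09;0.036 -0.03 0.041 0.16 0.366 -0.209 0.09;0.048 -0.04 0.055 0.213 0.487 -0.278 0.09;0.061 -0.049 0.069 0.275 0.616 -0.35 0.09'; python3 - <<'E'
from h import *
js();plan([.40,0.0,.38],Rt(73,15));plan([.42,0.05,.2],Rt(73,15))
E
```

```text
time: 3.9
ee_pos: [0.4002, -0.0006, 0.3789]
orientation: [-0.36, 0.642, 0.47, 0.487]
contact_force: [0.7, 1.0, -0.3]
opening: 0.0901
grip_force: 0.0
q [0.774, 0.309, -0.081, 2.143, -1.082, 1.585, 0.927] t 3.9 F [0.73, 1.02, -0.27]
shift [0.0012, -0.0004, 0.0002] rot [0.0045, 0.008, -0.0071] rows 0.1
shift [-0.158, 0.0048, 0.1] rot [0.0045, 0.008, -0.0071] rows 3.7
```

```bash
python3 - <<'E'
from h import *
p,d,m=grab("wrist","w1.png")
for n in("relay","relay_bail","hook","hook_seat"):
    print(n,[(np.round(r["rect"]).astype(int).tolist(),round(r["score"],2)) for r in look_for("wrist",n)[:4]],[(np.round(r["at"],1).tolist(),round(r["score"],2)) for r in tip_of("wrist",n)[:4]])
T=np.linalg.inv(m["camera_from_world"]);print(T.round(3)); print("exp bail M",pix(m,[.556,.1985,.118]))
E
```

```text
relay [([312, 291, 37, 21], 0.83), ([282, 241, 39, 70], 0.77)] [([266.1, 282.5], 0.66)]
relay_bail [([280, 239, 34, 66], 0.94), ([309, 287, 38, 24], 0.81)] [([275.4, 314.6], 0.97), ([205.1, 281.7], 0.68)]
hook [] []
hook_seat [] []
[[ 0.957 -0.15   0.249  0.367]
 [-0.29  -0.466  0.836 -0.113]
 [-0.01  -0.872 -0.489  0.476]
 [ 0.     0.     0.     1.   ]]
exp bail M (np.float64(318.84859103884116), np.float64(278.58919005590184))
```

View pics/w1.png

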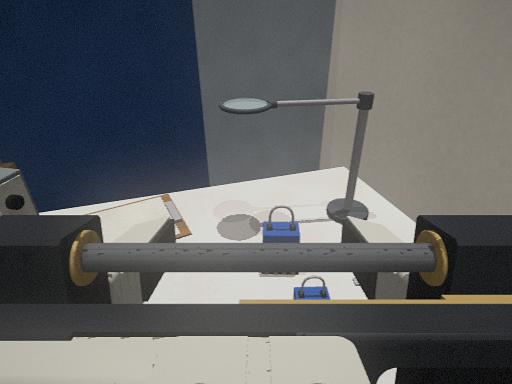

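The wrist picture shows the large relay at (282,241) and the middle one at (312,290), with its bail peak at row 275, column 314. That is within 4 px of my estimate. I'll move closer and measure again.

```bash
python3 - <<'E'
from h import *
plan([.50,0.06,.14],Rt(73,15))
E
```

```text
shift [-0.2058, 0.0789, 0.1498] rot [0.0047, 0.0147, -0.0086] rows 5.3
```

```bash
python3 -m pendant '-0.041 0.015 0.025 0 0 0 0.09;-0.082 0.03 0.055 0 0 0 0.09;-0.123 0.045 0.085 0 0 0 0.09;-0.164 0.06 0.115 0 0.01 0 0.09;-0.205 0.079 0.15 0 0.014 -0.01 0.09'; python3 -m pendant '0 0 0 0 0 0 0.09'; python3 - <<'E'
from h import *
js()
p,d,m=grab("wrist","w2.png")
for n in("relay","relay_bail"):
    print(n,[(np.round(r["rect"]).astype(int).tolist(),round(r["score"],2)) for r in look_for("wrist",n)[:4]],[(np.round(r["at"],1).tolist(),round(r["score"],2)) for r in tip_of("wrist",n)[:4]])
print("exp bail M",pix(m,[.556,.1985,.118]))
W=cloud(m,d);hsv=cv2.cvtColor(p,cv2.COLOR_RGB2HSV)
k=(hsv[...,1]>110)&(hsv[...,0]>95)&(hsv[...,0]<130)&(d>0)&(abs(W[...,0]-.556)<.045)&(abs(W[...,1]-.2)<.045)
P=W[k];print(len(P),P.min(0),P.max(0))
t=P[P[:,2]>np.percentile(P[:,2],97)-.006];print("top rect",cv2.minAreaRect((t[:,:2]*1000).astype(np.float32)),np.median(t[:,2]))
f=P[(P[:,2]<.07)&(P[:,2]>.02)];
if len(f)>20: print("face",cv2.minAreaRect((f[:,:2]*1000).astype(np.float32)),len(f))
b=W[(d>0)&(abs(W[...,0]-.556)<.03)&(abs(W[...,1]-.2)<.03)&(W[...,2]>.095)&(W[...,2]<.13)]
if len(b):print("bail pts",len(b),b.mean(0),b[:,2].max())
E
```

```text
time: 4.85
ee_pos: [0.494, 0.0568, 0.1525]
orientation: [-0.36, 0.638, 0.471, 0.49]
contact_force: [1.3, -0.5, 1.1]
opening: 0.0901
grip_force: 0.0
time: 4.95
ee_pos: [0.4934, 0.0586, 0.149]
orientation: [-0.365, 0.639, 0.469, 0.489]
contact_force: [-0.5, -0.4, 1.2]
opening: 0.0901
grip_force: 0.0
q [0.631, 0.807, -0.194, 2.156, -1.29, 1.221, 1.337] t 4.95 F [-0.53, -0.44, 1.17]
relay [([273, 223, 59, 106], 0.9), ([397, 221, 27, 47], 0.88), ([240, 151, 51, 110], 0.63)] [([198.2, 243.1], 0.76), ([262.6, 273.2], 0.55)]
relay_bail [([240, 151, 52, 112], 0.98), ([396, 220, 33, 43], 0.85), ([273, 220, 56, 108], 0.81)] [([199.3, 398.6], 0.72), ([95.0, 240.0], 0.6), ([170.2, 274.3], 0.56)]
exp bail M (np.float64(277.6696444632372), np.float64(171.35175078198841))
740 [0.52187877 0.17474909 0.07771328] [0.58132911 0.22076854 0.08324405]
top rect ((552.0338134765625, 198.38232421875), (35.42397689819336, 54.04568862915039), 73.67568969726562) 0.0799647714554436
bail pts 273 [0.55126004 0.19815855 0.11138454] 0.12234884926325978
```

View pics/w2.png

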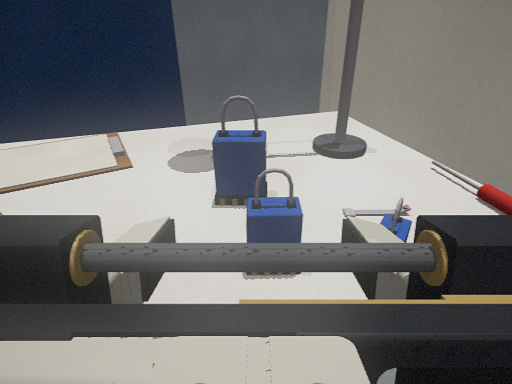

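The picture shows the middle relay at (273,223) with its bail peak at (274,170), matching the projection. The small one is at (397,221) and the large one at (240,151). Going down to the pre-grasp.

```bash
python3 - <<'E'
from h import *
plan([.530,0.117,.040],Rt(73.5,15)); plan([.530,0.117,.080],Rt(73.5,15))
E
```

```text
shift [-0.0944, 0.0168, 0.0967] rot [0.0132, -0.0006, 0.0002] rows 2.7
shift [-0.0557, 0.0169, 0.0864] rot [0.0132, -0.0006, 0.0002] rows 2.1
```

```bash
python3 -m pendant '-0.03 0.006 0.02 0.003 0 0 0.09;-0.06 0.01 0.05 0.006 0 0 0.09;-0.08 0.014 0.08 0.01 0 0 0.09;-0.092 0.016 0.095 0.013 0 0 0.09;-0.092 0.016 0.095 0.013 0 0 0.09'; python3 - <<'E'
from h import *
js();plan([.530,0.117,.040],Rt(73.5,15)); plan([.5529,.1947,.0385],Rt(73.5,15))
p,d,m=grab("wrist")
W=cloud(m,d);hsv=cv2.cvtColor(p,cv2.COLOR_RGB2HSV)
k=(hsv[...,1]>110)&(hsv[...,0]>95)&(hsv[...,0]<130)&(d>0)&(abs(W[...,0]-.556)<.045)&(abs(W[...,1]-.2)<.045)
P=W[k];t=P[P[:,2]>np.percentile(P[:,2],97)-.006];print("top rect",cv2.minAreaRect((t[:,:2]*1000).astype(np.float32)),np.median(t[:,2]),P.min(0),P.max(0))
print(tip_of("wrist","relay_bail")[:3],pix(m,[.554,.1985,.118]))
E
```

```text
time: 5.7
ee_pos: [0.5289, 0.1171, 0.0411]
orientation: [-0.365, 0.636, 0.474, 0.488]
contact_force: [-0.7, -0.3, 1.0]
opening: 0.0899
grip_force: 0.0
q [0.736, 1.105, -0.518, 2.079, -1.304, 0.868, 1.432] t 5.7 F [-0.74, -0.35, 1.01]
shift [-0.001, 0.001, 0.0005] rot [-0.0005, -0.0019, -0.0021] rows 0.0
shift [0.0184, 0.0009, 0.0792] rot [-0.0005, -0.0019, -0.0021] rows 1.6
top rect ((551.9652709960938, 198.5236358642578), (36.196754455566406, 54.683902740478516), 74.41730499267578) 0.07740420445092737 [0.52157201 0.17513838 0.01524656] [0.58185256 0.22262006 0.08076791]
[{'at': [103.3, 453.9], 'score': 0.64}, {'at': [57.2, 257.5], 'score': 0.56}] (np.float64(258.9513636676679), np.float64(56.9031652786245))
```

```bash
python3 -m pendant '0.005 0.001 0.02 0 0 0 0.09;0.01 0.001 0.045 0 0 0 0.09;0.015 0.001 0.065 0 0 0 0.09;0.0184 0.001 0.079 0 0 0 0.09;0.0184 0.001 0.079 0 0 0 0.09' 40; python3 -m pendant '0 0 0 0 0 0 0.04;0 0 0 0 0 0 0.04;0 0 0 0 0 0 0.04;0 0 0 0 0 0 0.04;0 0 0 0 0 0 0.04' 40; python3 -c "
from h import *
js()
import math
R=Rq(state()['orientation']).as_matrix();print(R.round(3))"
```

```text
time: 6.3
ee_pos: [0.5521, 0.1953, 0.0396]
orientation: [-0.366, 0.635, 0.475, 0.488]
contact_force: [-0.0, 1.3, 0.1]
opening: 0.0898
grip_force: 0.0
time: 6.8
ee_pos: [0.5521, 0.1948, 0.0382]
orientation: [-0.366, 0.636, 0.474, 0.487]
contact_force: [-0.2, -3.4, 0.4]
opening: 0.0557
grip_force: 40.0
q [0.801, 1.269, -0.852, 2.073, -1.309, 0.514, 1.417] t 6.8 F [-0.19, -3.39, 0.45]
[[ 0.076  0.959  0.273]
 [ 0.246 -0.283  0.927]
 [ 0.966 -0.003 -0.257]]
```

```bash
python3 -m pendant '0.01 0 -0.0025 0 0 0 0.04;0.02 0 -0.005 0 0 0 0.04;0.03 0 -0.0075 0 0 0 0.04;0.0386 0 -0.0103 0 0 0 0.04;0.0386 0 -0.0103 0 0 0 0.04'; python3 -m pendant '0 0 0 0 0 0 0.04;0 0 0 0 0 0 0.04'; python3 - <<'E'
from h import *
js();print(state()["opening"])
p,d,m=grab("scene");s=p
W=cloud(m,d)
for c in("scene","top"):
    p,d,m=grab(c)
    for n in("hook","hook_seat","scale"): print(c,n,[(np.round(r["at"],1).tolist(),round(r["score"],2)) for r in tip_of(c,n)[:3]])
    W=cloud(m,d)
    if c=="scene":
        # barrel/tube fit: points in front cylinder
        k=(d>0)&(W[...,2]>.345)&(W[...,2]<.44)&(abs(W[...,0]-.59)<.04)&(abs(W[...,1]+.02)<.04)
        P=W[k];o=np.linalg.inv(m["camera_from_world"])[:3,3]
        print("tube",len(P),P.mean(0),P.min(0),P.max(0),"cam",o)
        k=(d>0)&(W[...,2]>.03)&(W[...,2]<.42)&(abs(W[...,0]-.71)<.03)&(abs(W[...,1]+.04)<.04)
        P=W[k];print("col",len(P),P.mean(0),P.min(0),P.max(0))
    else:
        for zl in(.44,.47,.49,.505):
            P=W[(abs(W[...,2]-zl)<.012)&(d>0)];print(zl,len(P),P.min(0) if len(P) else 0,P.max(0) if len(P) else 0)
        k=(abs(W[...,2]-.012)<.006)&(W[...,0]>.4)&(abs(W[...,1]+.03)<.11)&(d>0)
        print("plate",cv2.minAreaRect((W[k][:,:2]*1000).astype(np.float32)),k.sum())
cv2.imwrite('pics/c2.png',np.hstack([cv2.resize(s[70:220,150:320],(400,353),interpolation=cv2.INTER_CUBIC),cv2.resize(p[120:270,200:370],(400,353),interpolation=cv2.INTER_CUBIC)])[:,:,::-1])
E
```

```text
time: 7.3
ee_pos: [0.5525, 0.195, 0.0799]
orientation: [-0.366, 0.635, 0.474, 0.488]
contact_force: [-0.5, -0.2, -5.5]
opening: 0.0557
grip_force: 40.0
time: 7.5
ee_pos: [0.5524, 0.1947, 0.0777]
orientation: [-0.366, 0.636, 0.474, 0.487]
contact_force: [-0.5, 0.9, -5.6]
opening: 0.0558
grip_force: 40.0
q [0.813, 1.194, -0.886, 2.095, -1.309, 0.522, 1.348] t 7.5 F [-0.54, 0.89, -5.58]
0.05578805496911232
scene hook [([170.1, 200.5], 0.67)]
scene hook_seat [([168.3, 271.1], 0.6), ([171.5, 200.2], 0.47)]
scene scale [([272.5, 216.0], 0.82)]
tube 191 [ 0.58914109 -0.02680581  0.39378942] [ 0.57642057 -0.03480296  0.34656787] [ 0.59693602 -0.01814631  0.43916682] cam [ 1.40324281 -0.30512042  0.98155808]
col 934 [ 0.70576318 -0.0430833   0.24847119] [ 0.69541577 -0.05034964  0.03042664] [ 0.71103869 -0.03132063  0.41954789]
top hook []
top hook_seat []
top scale [([174.2, 296.3], 0.85)]
0.44 1626 [ 0.17487847 -0.4129588   0.42800307] [0.71725141 0.00315238 0.45199105]
0.47 2043 [ 0.19290329 -0.45384611  0.45802294] [0.72091801 0.00412542 0.48197083]
0.49 1747 [ 0.22629992 -0.43786672  0.47800252] [ 0.70653067 -0.00392364  0.50196483]
0.505 1395 [ 0.25364848 -0.43008939  0.4930056 ] [ 0.70905717 -0.01556396  0.51695137]
plate ((674.980224609375, -29.96289825439453), (219.53924560546875, 545.9239501953125), 89.61158752441406) 2389
```

View pics/c2.png

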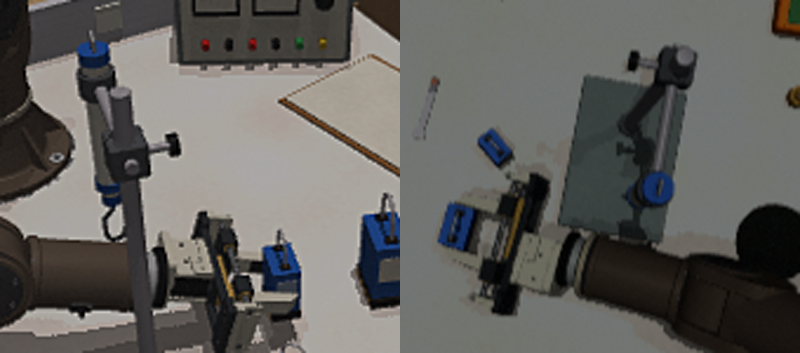

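I read about 5.5 N, so the heavy end of the range and an expected sag of about 80 mm. The crop shows the relay gripped upright, with the hook opening toward +y. From the tube and column, the hook axis comes out near (0.5785, −0.023) with yaw −8°. Moving to the pre-hook pose.

```bash
python3 - <<'E'
from h import *
plan([.5816,-0.0013,.145],Rt(81.8,15))
m=camera_model("scene")
print(atz(m,200.5,170.1,.27),atz(m,200.2,171.5,.2645))
E
```

```text
shift [0.0187, 0.0834, -0.1911] rot [0.1384, -0.0023, -0.0404] rows 4.2
[ 0.59240777 -0.01718865  0.27      ] [ 0.59064622 -0.0177621   0.2645    ]
```

```bash
python3 -m pendant '0.003 0.015 -0.035 0.025 0 -0.008 0.04;0.007 0.033 -0.075 0.055 0 -0.016 0.04;0.011 0.05 -0.115 0.083 0 -0.024 0.04;0.015 0.067 -0.155 0.11 0 -0.032 0.04;0.0187 0.0834 -0.191 0.138 -0.002 -0.04 0.04'; python3 -m pendant '0.0 0 0 0 0 0 0.04;0 0 0 0 0 0 0.04'; python3 - <<'E'
from h import *
js();plan([.5816,-0.0013,.145],Rt(81.8,15))
s=state();R=Rq(s["orientation"]).as_matrix();print(R.round(3))
p,d,m=grab("scene");W=cloud(m,d)
q=cv2.resize(p[130:220,150:270],(800,600),interpolation=cv2.INTER_CUBIC)[:,:,::-1].copy();k=800/120
a=np.radians(-8.2);X=np.array([np.cos(a),np.sin(a),0]);Y=np.array([-np.sin(a),np.cos(a),0]);O=np.array([.5785,-.023,.27])
pts=[O+Y*y+np.array([0,0,z]) for y,z in [(0,30),(-10,19),(-10,0)]  and [(0,.030),(-.01,.019),(-.01,0)]+[(-.01*np.cos(t),-.01*np.sin(t)) for t in np.linspace(.3,2.8,8)]+[(.012,.008)]]
pp=[(np.array(pix(m,x))-[150,130])*k for x in pts]
cv2.polylines(q,[np.int32(pp)],False,(0,0,255),1)
dh=Rq(s["orientation"]).apply([0,0,1]);dh[2]=0;dh/=np.linalg.norm(dh)
b=s["ee_pos"]+.004*dh+[0,0,.0798]; print("bail est",b); u=(np.array(pix(m,b))-[150,130])*k
cv2.circle(q,tuple(np.int32(u)),6,(0,255,0),1)
cv2.imwrite('pics/c3.png',q); print(tip_of("scene","relay_bail")[:3],pix(m,b))
E
```

```text
time: 8.45
ee_pos: [0.5811, -0.0032, 0.1457]
orientation: [-0.399, 0.6, 0.52, 0.459]
contact_force: [2.3, -0.2, -5.4]
opening: 0.056
grip_force: 40.0
time: 8.65
ee_pos: [0.5818, -0.002, 0.1451]
orientation: [-0.398, 0.6, 0.52, 0.46]
contact_force: [-0.7, 0.7, -5.3]
opening: 0.0562
grip_force: 40.0
q [0.875, 0.999, -0.609, 1.735, -0.817, 1.146, 0.853] t 8.65 F [-0.71, 0.66, -5.3]
shift [0.0, -0.0003, 0.0007] rot [0.0011, 0.0006, 0.0008] rows 0.0
[[ 0.036  0.99   0.139]
 [ 0.257 -0.144  0.956]
 [ 0.966  0.001 -0.259]]
bail est [0.58239784 0.00196657 0.22494863]
[{'at': [217.6, 277.1], 'score': 0.83}, {'at': [178.9, 208.4], 'score': 0.78}, {'at': [153.4, 315.4], 'score': 0.78}] (np.float64(207.49657315309463), np.float64(179.12717237887452))
```

View pics/c3.png

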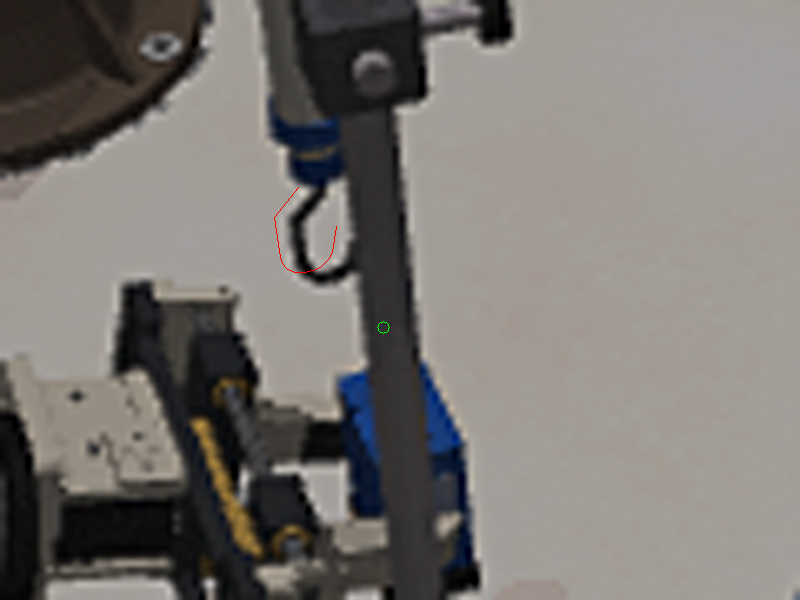

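The overlay puts the real hook about 3 px right and 1 px below my model, with its bowl bottom near zoomed (325,278). The bail estimate agrees with the network to within 1 px. I'll refine the hook from the wire pixels and the tube silhouette.

```bash
python3 - <<'E'
from h import *
from scipy.optimize import least_squares
p,d,m=grab("scene");W=cloud(m,d)
g=p.mean(2)
# hook wire centre pixels per row: dark
for r in range(157,173):
    c=np.where(g[r,188:204]<90)[0]+188; print(r,c.tolist(),end=' ')
print()
# col + tube by silhouettes projected at rows: pix width centre
O=np.array([.5785,-.023,.27]);print("pix est",pix(m,O),pix(m,O+[0,0,-.01]))
for dx,dy in((3,1.2),(2.7,.8),(3.2,1.2),(3,0)): 
    u,v=pix(m,O); print(dx,dy,atz(m,u+dx,v+dy,.27))
for z in(.36,.39,.42): # tube silhouette by depth
    u,v=pix(m,[.5785,-.023,z]);r=int(round(v));dd=d[r,int(u)-12:int(u)+14];k=np.where((dd>0)&(abs(dd-np.median(dd[(dd>0)&(dd<1.25)]))<.025))[0]+int(u)-12
    print("tube z",z,"pred",u,v,"seen",k.min(),k.max(),"mid",(k.min()+k.max())/2, atz(m,(k.min()+k.max())/2,r,z))
for z in(.05,.15,.25,.35):
    u,v=pix(m,[.6988,-.0404,z]);r=int(round(v));dd=d[r,int(u)-14:int(u)+14];k=np.where((dd>0)&(abs(dd-d[r,int(round(u))])<.02))[0]+int(u)-14
    print("col z",z,"pred",u,"seen",k.min(),k.max())
E
```

```text
157 [195, 196, 197, 198, 202, 203] 158 [197, 198, 202, 203] 159 [196, 197, 198, 202, 203] 160 [195, 196, 197, 202, 203] 161 [195, 196, 203] 162 [194, 195, 203] 163 [193, 194, 195, 203] 164 [194, 195, 203] 165 [194, 195, 203] 166 [194, 195, 202, 203] 167 [194, 195, 202, 203] 168 [194, 195, 202, 203] 169 [194, 195, 196, 201, 202, 203] 170 [195, 196, 200, 201, 202, 203] 171 [195, 196, 197, 198, 199, 200, 201] 172 [197, 198] 
pix est (np.float64(196.00694916136283), np.float64(167.68493258940373)) (np.float64(196.41118131318018), np.float64(170.8154987348178))
3 1.2 [ 0.58636706 -0.01847695  0.27      ]
2.7 0.8 [ 0.58460351 -0.01849663  0.27      ]
3.2 1.2 [ 0.58661055 -0.01805318  0.27      ]
3 0 [ 0.58216478 -0.01662335  0.27      ]
tube z 0.36 pred 192.13723411560505 137.7160177958022 seen 195 205 mid 200.0 [ 0.58864994 -0.00766611  0.36      ]
tube z 0.39 pred 190.74686113431704 126.9483077926522 seen 193 203 mid 198.0 [ 0.58696779 -0.00880489  0.39      ]
tube z 0.42 pred 189.3012662728253 115.75293327079753 seen 193 196 mid 194.5 [ 0.58524591 -0.01336377  0.42      ]
col z 0.05 pred 216.92875763324946 seen 214 220
col z 0.15 pred 214.11146806624555 seen 211 217
col z 0.25 pred 210.93171156571916 seen 207 214
col z 0.35 pred 207.31472742501177 seen 204 211
```

```bash
python3 -m pendant '0.0015 0.0042 0.0055 0 0 0 0.04;0.02 0.0042 0 0 0 0 0.04;0.04 0.0042 -0.005 0 0 0 0.04;0.06 0.0043 -0.0102 0 0 0 0.04;0.06 0.0043 -0.0102 0 0 0 0.04'; python3 -m pendant '0.0 0 0 0 0 0 0.04;0 0 0 0 0 0 0.04';  python3 - <<'E'
from h import *
js();s=state();dh=Rq(s["orientation"]).apply([0,0,1]);dh[2]=0;dh/=np.linalg.norm(dh)
b=s["ee_pos"]+.004*dh+[0,0,.0798];p,d,m=grab("scene"); print("bail est",b,pix(m,b),[(r["at"],r["score"]) for r in tip_of("scene","relay_bail")[:4]])
q=cv2.resize(p[135:195,175:255],(800,600),interpolation=cv2.INTER_CUBIC)[:,:,::-1].copy()
cv2.circle(q,tuple(np.int32((np.array(pix(m,b))-[174.5,134.5])*10)),8,(0,255,0),1);cv2.imwrite('pics/c4.png',q)
E
```

```text
time: 9.3
ee_pos: [0.5872, 0.0055, 0.2083]
orientation: [-0.398, 0.598, 0.52, 0.461]
contact_force: [-0.3, 0.9, -5.4]
opening: 0.056
grip_force: 40.0
time: 9.5
ee_pos: [0.5863, 0.0041, 0.2043]
orientation: [-0.399, 0.6, 0.519, 0.46]
contact_force: [0.2, 1.0, -5.6]
opening: 0.0559
grip_force: 40.0
q [0.876, 0.909, -0.633, 1.733, -0.843, 1.189, 0.778] t 9.5 F [0.21, 1.01, -5.63]
bail est [0.58681934 0.00803737 0.28413526] (np.float64(208.51942544337277), np.float64(161.0469502004957)) [([159.1, 210.9], 0.74), ([218.1, 274.7], 0.67), ([155.6, 319.0], 0.62)]
```

View pics/c4.png

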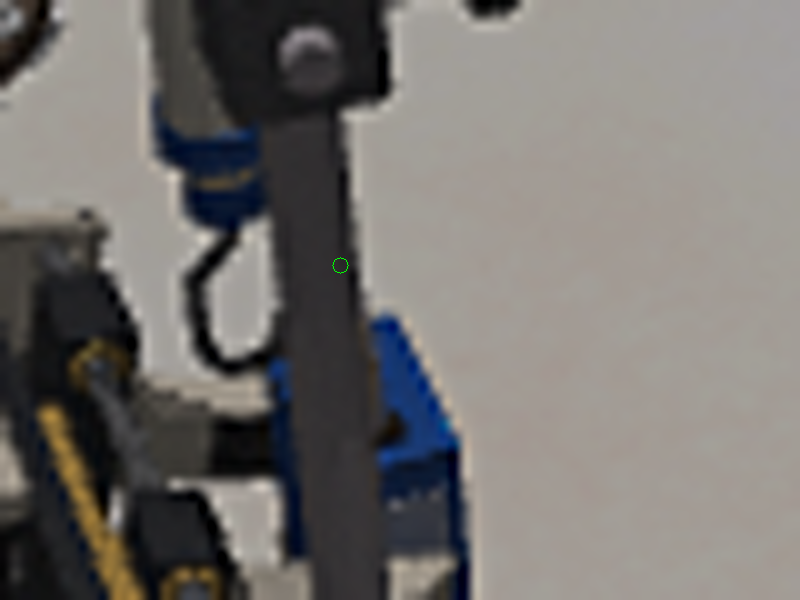

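```bash
python3 -m pendant '0.003 0 -0.001 0 0 0 0.04;0.001 0 -0.009 0 0 0 0.04;-0.0012 0 -0.017 0 0 0 0.04;-0.004 0.0003 -0.0266 0 0 0 0.04;-0.004 0.0003 -0.0266 0 0 0 0.04';python3 -m pendant '0.0 0 0 0 0 0 0.04;0 0 0 0 0 0 0.04';  python3 - <<'E'
from h import *
js();s=state();dh=Rq(s["orientation"]).apply([0,0,1]);dh[2]=0;dh/=np.linalg.norm(dh)
b=s["ee_pos"]+.004*dh+[0,0,.0798];p,d,m=grab("scene"); print("bail est",b,pix(m,b))
print([(r["at"],r["score"]) for n in("hook","relay_bail") for r in tip_of("scene",n)[:4]])
q=cv2.resize(p[135:195,175:255],(800,600),interpolation=cv2.INTER_CUBIC)[:,:,::-1].copy()
cv2.circle(q,tuple(np.int32((np.array(pix(m,b))-[174.5,134.5])*10)),8,(0,255,0),1);cv2.imwrite('pics/c5.png',q)
E
```

```text
time: 10.1
ee_pos: [0.5836, -0.0254, 0.2079]
orientation: [-0.397, 0.601, 0.519, 0.46]
contact_force: [0.2, 0.4, -5.8]
opening: 0.0555
grip_force: 40.0
time: 10.3
ee_pos: [0.5831, -0.0224, 0.2089]
orientation: [-0.399, 0.6, 0.519, 0.46]
contact_force: [-0.6, 0.3, -5.8]
opening: 0.0556
grip_force: 40.0
q [0.902, 0.909, -0.618, 1.701, -0.819, 1.238, 0.766] t 10.3 F [-0.57, 0.31, -5.81]
bail est [ 0.58369558 -0.01845772  0.28866472] (np.float64(197.83145313908767), np.float64(162.32463886772055))
[([170.0, 200.6], 0.4), ([151.4, 317.5], 0.89), ([162.5, 198.9], 0.54), ([257.2, 121.8], 0.53)]
```

View pics/c5.png

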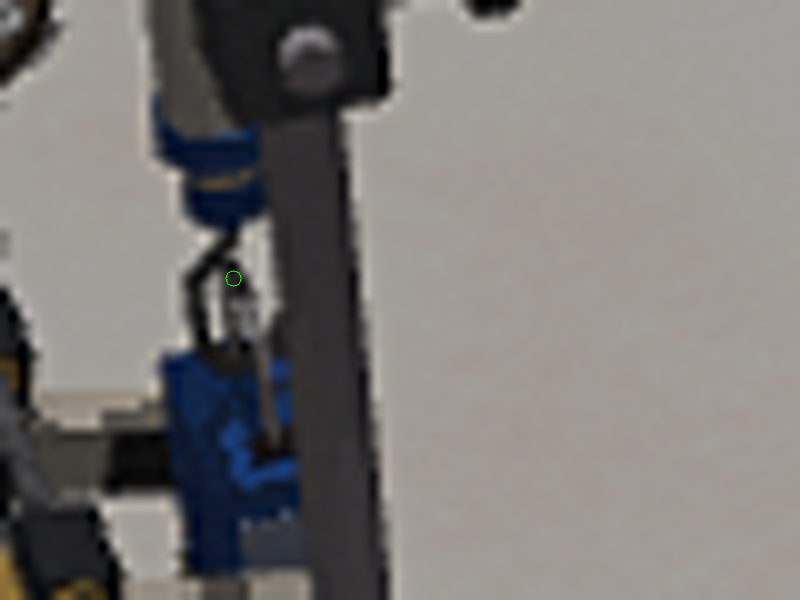

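The picture shows the bail wire inside the hook's mouth, peak at (233,278) zoomed, with the hook's back to its left. Lowering it onto the spring.

```bash
python3 -m pendant '-0.009 0 0.0024 0 0 0 0.04;-0.018 0 0.0048 0 0 0 0.04;-0.027 0 0.0072 0 0 0 0.04;-0.036 0 0.0096 0 0 0 0.04;-0.045 0 0.012 0 0 0 0.04'; python3 -m pendant '-0.009 0 0.0024 0 0 0 0.04;-0.018 0 0.0048 0 0 0 0.04;-0.027 0 0.0072 0 0 0 0.04;-0.036 0 0.0096 0 0 0 0.04;-0.0458 0 0.0123 0 0 0 0.04';python3 -m pendant '0.0 0 0 0 0 0 0.04;0 0 0 0 0 0 0.04';  python3 - <<'E'
from h import *
js();s=state();dh=Rq(s["orientation"]).apply([0,0,1]);dh[2]=0;dh/=np.linalg.norm(dh)
F=[]
for i in range(8):
    p,d,m=grab("scene");F.append(state()["contact_force"])
print(np.mean(F,0),np.std(F,0)); print("bail",state()["ee_pos"]+.004*dh+[0,0,.0798])
E
```

```text
time: 10.95
ee_pos: [0.5831, -0.0226, 0.1612]
orientation: [-0.399, 0.6, 0.519, 0.46]
contact_force: [-0.8, 0.3, -3.6]
opening: 0.0561
grip_force: 40.0
time: 11.45
ee_pos: [0.5833, -0.0226, 0.1143]
orientation: [-0.399, 0.599, 0.519, 0.46]
contact_force: [-0.6, -0.0, -0.4]
opening: 0.0559
grip_force: 40.0
time: 11.65
ee_pos: [0.5828, -0.0225, 0.1148]
orientation: [-0.399, 0.599, 0.519, 0.46]
contact_force: [-3.5, -0.9, -0.2]
opening: 0.0557
grip_force: 40.0
q [0.883, 1.053, -0.585, 1.695, -0.785, 1.164, 0.87] t 11.65 F [-3.45, -0.85, -0.15]
[-3.52893939 -0.40259281 -0.56005338] [0.75505308 0.21033817 0.51840506]
bail [ 0.58360784 -0.01868618  0.19472037]
```

```bash
python3 -m pendant '0 -0.0015 0 0 0 0 0.04;0 -0.003 0 0 0 0 0.04;0 -0.003 0 0 0 0 0.04'; python3 - <<'E'
from h import *
js()
F=[];E=[];T=[]
for i in range(8):
    p,d,m=grab("scene");s=state();F.append(s["contact_force"]);E.append(s["ee_pos"]);T.append(s["torque"])
print(np.mean(F,0),np.std(F,0),np.mean(E,0),np.mean(T,0))
print(tip_of("scene","hook"),tip_of("scene","hook_seat"),tip_of("scene","relay_bail"))
u=pix(m,[.5836,-.0187,.1947]);print(u)
E
```

```text
time: 12.35
ee_pos: [0.5808, -0.0227, 0.1148]
orientation: [-0.398, 0.6, 0.519, 0.461]
contact_force: [2.7, -1.1, 0.1]
opening: 0.0559
grip_force: 40.0
q [0.886, 1.051, -0.585, 1.702, -0.786, 1.16, 0.874] t 12.35 F [2.7, -1.07, 0.05]
[ 2.59931151 -0.9904987  -0.69415085] [0.40098336 0.53824194 0.41299565] [ 0.58064472 -0.02260157  0.11471077] [-1.21115402  0.15381577 -0.57398211]
[{'at': [189.5, 201.3], 'score': 0.72}] [{'at': [191.1, 200.6], 'score': 0.66}] [{'at': [152.2, 316.4], 'score': 0.95}, {'at': [215.9, 274.7], 'score': 0.83}]
(np.float64(201.2914985793197), np.float64(190.97924369658287))
```

```bash
python3 -m pendant '-0.003 0.0013 0.0008 0 0 0 0.04;-0.006 0.0013 0.0016 0 0 0 0.04;-0.0085 0.0013 0.0023 0 0 0 0.04;-0.0105 0.0013 0.0028 0 0 0 0.04;-0.0105 0.0013 0.0028 0 0 0 0.04'; python3 - <<'E'
from h import *
js()
F=[];E=[]
for i in range(12):
    p,d,m=grab("scene");s=state();F.append(s["contact_force"]);E.append(s["ee_pos"])
print(np.mean(F,0),np.std(F,0),np.mean(E,0))
E
```

```text
time: 13.4
ee_pos: [0.581, -0.0222, 0.1035]
orientation: [-0.399, 0.6, 0.519, 0.46]
contact_force: [-3.3, -1.6, -0.1]
opening: 0.0557
grip_force: 40.0
q [0.882, 1.07, -0.581, 1.697, -0.781, 1.155, 0.884] t 13.4 F [-3.26, -1.65, -0.11]
[-3.27433507 -0.92884559 -0.09425041] [0.59519878 0.72192662 0.58087207] [ 0.58127111 -0.02230169  0.10392216]
```

```bash
python3 -m pendant '0 -0.0014 0 0 0 0 0.04;0 -0.0014 0 0 0 0 0.04' 40; python3 -m pendant '0 0 0 0 0 0 0.04;0 0 0 0 0 0 0.04' 12;python3 -m pendant '0 0 0 0 0 0 0.04;0 0 0 0 0 0 0.04' 3; python3 - <<'E'
from h import *
js()
F=[];E=[]
for i in range(8):
    p,d,m=grab("scene");s=state();F.append(s["contact_force"]);E.append(s["ee_pos"])
print(np.mean(F,0),np.std(F,0),np.mean(E,0),s["grip_force"])
E
```

```text
time: 14.2
ee_pos: [0.5809, -0.0225, 0.104]
orientation: [-0.398, 0.6, 0.519, 0.461]
contact_force: [1.7, -0.5, -0.1]
opening: 0.0559
grip_force: 40.0
time: 14.4
ee_pos: [0.5807, -0.0225, 0.1039]
orientation: [-0.398, 0.6, 0.519, 0.461]
contact_force: [3.5, -1.1, 0.3]
opening: 0.056
grip_force: 12.0
time: 14.6
ee_pos: [0.5802, -0.0224, 0.1038]
orientation: [-0.398, 0.6, 0.519, 0.46]
contact_force: [1.3, -1.3, 0.2]
opening: 0.0561
grip_force: 3.0
q [0.884, 1.068, -0.581, 1.7, -0.782, 1.153, 0.885] t 14.6 F [1.26, -1.33, 0.19]
[ 1.89901761 -0.57115957 -0.06532325] [0.42642287 0.46103329 0.56814635] [ 0.58016457 -0.0223492   0.10383014] 3.0123262479901314
```

```bash
python3 -m pendant '0 0 0 0 0 0 0.058;0 0 0 0 0 0 0.062;0 0 0 0 0 0 0.07;0 0 0 0 0 0 0.08;0 0 0 0 0 0 0.09' 3; python3 -m pendant '0 0 0 0 0 0 0.09;0 0 0 0 0 0 0.09;0 0 0 0 0 0 0.09;0 0 0 0 0 0 0.09;0 0 0 0 0 0 0.09'; python3 -m pendant '0 0 0 0 0 0 0.09;0 0 0 0 0 0 0.09;0 0 0 0 0 0 0.09;0 0 0 0 0 0 0.09;0 0 0 0 0 0 0.09';  python3 - <<'E'
from h import *
js()
p,d,m=grab("scene")
print(tip_of("scene","hook"),tip_of("scene","hook_seat"),tip_of("scene","relay_bail")); print(pix(m,[.5836,-.0187,.1837]))
p,d,m=grab("wrist");W=cloud(m,d);hsv=cv2.cvtColor(p,cv2.COLOR_RGB2HSV)
k=(hsv[...,1]>110)&(hsv[...,0]>95)&(hsv[...,0]<130)&(d>0)&(abs(W[...,0]-.583)<.05)&(abs(W[...,1]+.02)<.05)&(W[...,2]<.2)
P=W[k];z=np.percentile(P[:,2],97);t=P[P[:,2]>z-.006];print("top",len(P),cv2.minAreaRect((t[:,:2]*1000).astype(np.float32)),np.median(t[:,2]))
E
```

```text
time: 15.5
ee_pos: [0.5801, -0.0223, 0.1038]
orientation: [-0.399, 0.6, 0.519, 0.46]
contact_force: [-0.3, 0.3, -0.6]
opening: 0.0818
grip_force: 0.0
time: 16.0
ee_pos: [0.5801, -0.0223, 0.1038]
orientation: [-0.399, 0.6, 0.519, 0.46]
contact_force: [-0.0, 0.7, 1.1]
opening: 0.0902
grip_force: 0.0
time: 16.5
ee_pos: [0.5802, -0.0223, 0.1039]
orientation: [-0.399, 0.6, 0.519, 0.46]
contact_force: [-0.5, 0.4, 0.0]
opening: 0.0902
grip_force: 0.0
q [0.884, 1.068, -0.581, 1.7, -0.782, 1.153, 0.885] t 16.5 F [-0.54, 0.42, 0.05]
[{'at': [194.1, 201.7], 'score': 0.22}] [{'at': [194.2, 200.6], 'score': 0.51}] [{'at': [153.6, 315.3], 'score': 0.7}, {'at': [193.6, 201.4], 'score': 0.57}]
(np.float64(201.68407569225442), np.float64(194.1307424199699))
top 9555 ((582.2354125976562, -19.008642196655273), (36.60710525512695, 54.608314514160156), 83.63819885253906) 0.1397242218682697
```

```bash
for i in 1 2; do python3 -m pendant '0 0 0 0 0 0 0.09;0 0 0 0 0 0 0.09;0 0 0 0 0 0 0.09;0 0 0 0 0 0 0.09;0 0 0 0 0 0 0.09' >/dev/null; done; cat > top.py <<'E'
from h import *
def top():
    p,d,m=grab("wrist");W=cloud(m,d);hsv=cv2.cvtColor(p,cv2.COLOR_RGB2HSV)
    k=(hsv[...,1]>110)&(hsv[...,0]>95)&(hsv[...,0]<130)&(d>0)&(abs(W[...,0]-.583)<.05)&(abs(W[...,1]+.02)<.05)&(W[...,2]<.2)
    P=W[k];z=np.percentile(P[:,2],97);t=P[P[:,2]>z-.006];r=cv2.minAreaRect((t[:,:2]*1000).astype(np.float32))
    return round(state()["time"],2),np.round([*r[0],r[2],t[:,2].mean()*1000],2).tolist(),np.round(t.mean(0)*1000,2).tolist()
if __name__=="__main__":
    for i in range(14): print(*top())
E
python3 top.py
```

```text
17.8 [582.21, -18.38, 81.63, 139.2] [584.13, -25.27, 139.2]
17.85 [581.98, -18.54, 81.76, 139.19] [584.15, -25.3, 139.19]
17.9 [582.07, -18.53, 81.76, 139.21] [584.09, -25.22, 139.21]
17.95 [581.94, -18.78, 82.1, 139.2] [584.11, -25.28, 139.2]
18.0 [581.99, -18.64, 81.89, 139.21] [584.09, -25.2, 139.21]
18.05 [582.09, -18.83, 81.3, 139.23] [584.05, -25.21, 139.23]
18.1 [582.03, -18.95, 81.25, 139.23] [584.05, -25.2, 139.23]
18.15 [582.09, -18.56, 81.93, 139.23] [584.03, -25.18, 139.23]
18.2 [582.09, -18.76, 80.56, 139.23] [584.11, -25.25, 139.23]
18.25 [582.01, -18.35, 81.31, 139.22] [584.11, -25.21, 139.22]
18.3 [582.16, -18.73, 83.14, 139.23] [584.09, -25.18, 139.23]
18.35 [582.0, -18.76, 82.36, 139.22] [584.05, -25.18, 139.22]
18.4 [582.04, -18.65, 81.82, 139.22] [584.1, -25.27, 139.22]
18.45 [582.11, -18.5, 82.51, 139.21] [584.15, -25.23, 139.21]
```

```bash
python3 -m pendant '0 0.0015 0 0 0 0 0.09;0 0.0015 0 0 0 0 0.09;0 0.0015 0 0 0 0 0.09;0 0.0015 0 0 0 0 0.09;0 0.0015 0 0 0 0 0.09' >/dev/null;python3 top.py | tail -2; python3 -m pendant '0 0 0 0 0 0 0.04;0 0 0 0 0 0 0.04;0 0 0 0 0 0 0.04;0 0 0 0 0 0 0.04;0 0 0 0 0 0 0.04' 40; python3 top.py | tail -1; python3 -m pendant '0.01 0 -0.0027 0 0 0 0.04;0.02 0 -0.0054 0 0 0 0.04;0.03 0 -0.008 0 0 0 0.04;0.04 0 -0.0107 0 0 0 0.04;0.05 0 -0.0134 0 0 0 0.04'
```

```text
19.6 [582.14, -18.67, 82.33, 139.2] [584.11, -25.33, 139.2]
19.65 [582.37, -18.46, 82.1, 139.17] [583.97, -25.33, 139.17]
time: 20.15
ee_pos: [0.5816, -0.0225, 0.1038]
orientation: [-0.399, 0.6, 0.519, 0.46]
contact_force: [4.3, -1.2, -1.0]
opening: 0.0554
grip_force: 39.9
20.85 [582.67, -18.52, 82.73, 139.26] [584.19, -25.41, 139.26]
time: 21.35
ee_pos: [0.5814, -0.0225, 0.1565]
orientation: [-0.398, 0.6, 0.519, 0.46]
contact_force: [-0.4, -0.7, -3.2]
opening: 0.0561
grip_force: 40.0
```

```bash
python3 -m pendant '0.01 0 -0.0027 0 0 0 0.04;0.02 0 -0.0054 0 0 0 0.04;0.03 0 -0.008 0 0 0 0.04;0.042 0 -0.0112 0 0 0 0.04;0.0534 0 -0.0143 0 0 0 0.04';python3 -m pendant '0 0 0 0 0 0 0.04;0 0 0 0 0 0 0.04'; python3 - <<'E'
from h import *
p,d,m=grab("scene")
print(tip_of("scene","hook"),tip_of("scene","relay_bail"));js()
s=state();print(pix(m,s["ee_pos"]+[.0005,.004,.0798]))
E
```

```text
time: 21.85
ee_pos: [0.5816, -0.0225, 0.2118]
orientation: [-0.399, 0.6, 0.519, 0.46]
contact_force: [-0.4, -0.0, -5.2]
opening: 0.0558
grip_force: 40.0
time: 22.05
ee_pos: [0.5816, -0.0226, 0.2109]
orientation: [-0.398, 0.6, 0.519, 0.46]
contact_force: [-1.2, -0.5, -5.9]
opening: 0.0557
grip_force: 40.0
[{'at': [169.2, 199.8], 'score': 0.39}] [{'at': [161.7, 197.6], 'score': 0.66}, {'at': [217.5, 274.7], 'score': 0.56}]
q [0.904, 0.905, -0.618, 1.705, -0.819, 1.239, 0.766] t 22.2 F [-0.38, -0.58, -4.3]
(np.float64(197.42215042338378), np.float64(161.49563239229843))
```

```bash
python3 -m pendant '0.002 0 0.0075 0 0 0 0.04;0.004 0.0002 0.015 0 0 0 0.04;0.006 0.0002 0.0225 0 0 0 0.04;0.008 0.0002 0.03 0 0 0 0.04;0.008 0.0002 0.03 0 0 0 0.04';python3 -m pendant '-0.02 0 0.0054 0 0 0 0.04;-0.04 0 0.0107 0 0 0 0.04;-0.06 0 0.016 0 0 0 0.04;-0.08 0 0.0214 0 0 0 0.04;-0.1 0 0.0268 0 0 0 0.04';python3 -m pendant '0 0 0 0 0 0 0.04;0 0 0 0 0 0 0.04'; python3 - <<'E'
from h import *
js()
for c in("scene","top"):
    p,d,m=grab(c);W=cloud(m,d)
    k=(d>0)&(np.hypot(W[...,0]-.531,W[...,1]+.246)<.09)&(p.max(2)<45)&(abs(W[...,2]-.01)<.015)
    n,l,st,ce=cv2.connectedComponentsWithStats(k.astype(np.uint8));i=1+st[1:,4].argmax()
    r=cv2.minEnclosingCircle(np.argwhere(l==i)[:,::-1].astype(np.float32)) 
    P=W[l==i];print(c,"pad",st[i],(P.min(0)+P.max(0))/2,P.max(0)-P.min(0),np.median(P[:,2]))
    print([(r["at"],r["score"]) for r in tip_of(c,"pad")[:2]])
E
```

```text
time: 22.7
ee_pos: [0.5859, 0.0102, 0.2113]
orientation: [-0.399, 0.599, 0.52, 0.46]
contact_force: [-0.8, 1.4, -5.8]
opening: 0.0559
grip_force: 40.0
time: 23.2
ee_pos: [0.5865, 0.0078, 0.1063]
orientation: [-0.398, 0.6, 0.519, 0.46]
contact_force: [-0.3, 0.6, -5.3]
opening: 0.0557
grip_force: 40.0
time: 23.4
ee_pos: [0.5865, 0.0082, 0.1078]
orientation: [-0.399, 0.6, 0.519, 0.461]
contact_force: [0.1, 0.2, -4.3]
opening: 0.0559
grip_force: 40.0
q [0.854, 1.061, -0.601, 1.73, -0.816, 1.105, 0.892] t 23.4 F [0.11, 0.16, -4.31]
scene pad [ 103  243   41   33 1038] [ 0.53123058 -0.24490892  0.00532825] [0.11039065 0.10970194 0.0186148 ] 0.008548087736254817
[([258.4, 124.2], 0.73)]
top pad [342 226  42  13 300] [ 0.50010959 -0.25934367  0.00810952] [0.04058201 0.13747389 0.02232339] 0.010259271321385821
[([223.1, 357.3], 0.72)]
```

Off the hook, with the bail now below and beside it. The pad is at (0.531, −0.246). Carrying the relay back under the hook toward the pad.

```bash
python3 - <<'E'
from h import *
plan([.56,-.14,.105],Rt(72,15))
E
```

```text
shift [-0.0423, -0.0052, -0.1444] rot [-0.1644, -0.0002, 0.0456] rows 3.0
```

```bash
python3 -m pendant '-0.0085 -0.001 -0.029 -0.03 0 0.009 0.04;-0.017 -0.002 -0.058 -0.065 0 0.018 0.04;-0.0255 -0.003 -0.087 -0.1 0 0.027 0.04;-0.034 -0.004 -0.116 -0.13 0 0.036 0.04;-0.0423 -0.005 -0.144 -0.164 0 0.0456 0.04';python3 -m pendant '0 0 0 0 0 0 0.04'; python3 - <<'E'
from h import *
js();t=np.radians(55)
plan([.531-.004*np.cos(t),-.2465-.004*np.sin(t),.085],Rt(55,15))
E
```

```text
time: 24.1
ee_pos: [0.5598, -0.1411, 0.1046]
orientation: [-0.357, 0.642, 0.466, 0.492]
contact_force: [0.3, 0.3, -5.8]
opening: 0.0559
grip_force: 40.0
time: 24.2
ee_pos: [0.5594, -0.1455, 0.1026]
orientation: [-0.355, 0.645, 0.464, 0.492]
contact_force: [-0.2, -0.6, -6.8]
opening: 0.0557
grip_force: 40.0
q [1.054, 1.056, -0.522, 1.678, -0.792, 1.209, 0.904] t 24.2 F [-0.21, -0.58, -6.8]
shift [-0.0457, 0.0039, -0.1002] rot [-0.2792, 0.005, 0.0743] rows 2.2
```

```bash
python3 -m pendant '-0.012 0.001 -0.025 -0.07 0.001 0.018 0.04;-0.024 0.002 -0.05 -0.14 0.003 0.037 0.04;-0.035 0.003 -0.075 -0.21 0.004 0.055 0.04;-0.0457 0.004 -0.1 -0.279 0.005 0.074 0.04;-0.0457 0.004 -0.1 -0.279 0.005 0.074 0.04';python3 -m pendant '0 0 0 0 0 0 0.04;0 0 0 0 0 0 0.04'; python3 - <<'E'
from h import *
js();t=np.radians(55)
plan([.531-.004*np.cos(t),-.2465-.004*np.sin(t),.055],Rt(55,15))
p,d,m=grab("scene");W=cloud(m,d)
hsv=cv2.cvtColor(p,cv2.COLOR_RGB2HSV)
k=(hsv[...,1]>110)&(hsv[...,0]>95)&(hsv[...,0]<130)&(d>0)&(np.hypot(W[...,0]-.531,W[...,1]+.2465)<.06)&(W[...,2]>.02)
P=W[k];print(len(P),P.min(0),P.max(0));t=P[P[:,2]>np.percentile(P[:,2],96)-.006];print(cv2.minAreaRect((t[:,:2]*1000).astype(np.float32)))
E
```

```text
time: 24.7
ee_pos: [0.5282, -0.2488, 0.0839]
orientation: [-0.282, 0.704, 0.365, 0.54]
contact_force: [0.2, -1.0, -6.1]
opening: 0.0559
grip_force: 40.0
time: 24.9
ee_pos: [0.5308, -0.2428, 0.0865]
orientation: [-0.285, 0.7, 0.369, 0.54]
contact_force: [0.1, 0.1, -5.0]
opening: 0.0557
grip_force: 40.0
q [1.243, 1.065, -0.5, 1.745, -0.897, 1.133, 0.989] t 24.9 F [0.05, 0.05, -4.99]
shift [-0.0323, 0.0022, 0.0013] rot [-0.0102, -0.0057, 0.0022] rows 0.6
449 [ 0.50391972 -0.26697054  0.05443944] [ 0.56863725 -0.20915969  0.1389399 ]
((535.3621826171875, -238.408447265625), (36.99531936645508, 58.31915283203125), 54.7504997253418)
```

```bash
python3 -m pendant '-0.008 0.001 0 -0.003 -0.002 0 0.04;-0.016 0.0015 0 -0.006 -0.004 0 0.04;-0.024 0.002 0.001 -0.01 -0.005 0 0.04;-0.0323 0.0022 0.001 -0.01 -0.0057 0.002 0.04;-0.0323 0.0022 0.001 -0.01 -0.0057 0.002 0.04';python3 -m pendant '0 0 0 0 0 0 0.04;0 0 0 0 0 0 0.04'; python3 -m pendant '-0.001 0 0.0003 0 0 0 0.04;-0.002 0 0.0005 0 0 0 0.04;-0.003 0 0.0008 0 0 0 0.04;-0.003 0 0.0008 0 0 0 0.04'; python3 -c "
from h import *
js()"
```

```text
time: 25.45
ee_pos: [0.5272, -0.2513, 0.0521]
orientation: [-0.281, 0.705, 0.365, 0.539]
contact_force: [-0.1, -0.1, -5.1]
opening: 0.0557
grip_force: 40.0
time: 25.65
ee_pos: [0.528, -0.251, 0.0543]
orientation: [-0.281, 0.704, 0.366, 0.54]
contact_force: [0.1, 1.4, -5.0]
opening: 0.056
grip_force: 40.0
time: 26.05
ee_pos: [0.5278, -0.2511, 0.0508]
orientation: [-0.281, 0.704, 0.366, 0.54]
contact_force: [-0.1, 0.3, -5.0]
opening: 0.0559
grip_force: 40.0
q [1.246, 1.12, -0.484, 1.726, -0.888, 1.114, 1.022] t 26.05 F [-0.12, 0.29, -4.97]
```

```bash
for i in 1 2 3; do echo; done >/dev/null; python3 -m pendant '-0.0006 0 0.0002 0 0 0 0.04;-0.0012 0 0.0003 0 0 0 0.04;-0.0012 0 0.0003 0 0 0 0.04' | sed -n 2,4p; python3 -m pendant '-0.0006 0 0.0002 0 0 0 0.04;-0.0012 0 0.0003 0 0 0 0.04;-0.0012 0 0.0003 0 0 0 0.04'| sed -n 2,4p; python3 -m pendant '-0.0004 0 0.0001 0 0 0 0.04;-0.0007 0 0.0002 0 0 0 0.04;-0.0007 0 0.0002 0 0 0 0.04'| sed -n 2,4p
```

```text
ee_pos: [0.5279, -0.2511, 0.0507]
orientation: [-0.281, 0.704, 0.366, 0.54]
contact_force: [-4.2, -3.4, 4.2]
ee_pos: [0.528, -0.2511, 0.0506]
orientation: [-0.281, 0.703, 0.365, 0.541]
contact_force: [-7.2, -5.0, 11.0]
ee_pos: [0.528, -0.2511, 0.0505]
orientation: [-0.281, 0.703, 0.365, 0.541]
contact_force: [-8.4, -7.1, 14.7]
```

```bash
python3 -m pendant '0.0012 0 -0.0003 0 0 0 0.04;0.0021 0 -0.0006 0 0 0 0.04;0.0021 0 -0.0006 0 0 0 0.04'|sed -n 4p; python3 -m pendant '0 0 0 0 0 0 0.04;0 0 0 0 0 0 0.04' 5;python3 -m pendant '0 0 0 0 0 0 0.06;0 0 0 0 0 0 0.07;0 0 0 0 0 0 0.09;0 0 0 0 0 0 0.09;0 0 0 0 0 0 0.09' 3; python3 - <<'E'
from h import *
js();s=state()
p,d,m=grab("wrist")
cv2.imwrite('pics/w3.png',p[:,:,::-1])
p,d,m=grab("scene");W=cloud(m,d)
hsv=cv2.cvtColor(p,cv2.COLOR_RGB2HSV)
k=(hsv[...,1]>110)&(hsv[...,0]>95)&(hsv[...,0]<130)&(d>0)&(np.hypot(W[...,0]-.531,W[...,1]+.2465)<.06)&(W[...,2]>.02)
P=W[k];print(len(P),P.min(0),P.max(0));t=P[(P[:,2]>.078)&(P[:,2]<.096)];print(cv2.minAreaRect((t[:,:2]*1000).astype(np.float32)))
E
```

```text
contact_force: [-2.3, -3.1, 5.5]
time: 27.45
ee_pos: [0.5281, -0.2512, 0.0504]
orientation: [-0.281, 0.704, 0.366, 0.54]
contact_force: [-1.6, -3.3, 5.4]
opening: 0.0561
grip_force: 5.0
time: 27.95
ee_pos: [0.5277, -0.2511, 0.0497]
orientation: [-0.281, 0.704, 0.366, 0.54]
contact_force: [-0.2, -0.4, -0.0]
opening: 0.0869
grip_force: 0.0
q [1.246, 1.121, -0.483, 1.726, -0.887, 1.113, 1.023] t 27.95 F [-0.25, -0.35, -0.0]
457 [ 0.47749886 -0.27645622  0.02013456] [ 0.56671839 -0.21373535  0.11320758]
((533.37646484375, -247.005126953125), (37.328941345214844, 60.7792854309082), 53.91619110107422)
```

```bash
python3 -m pendant '0 0 -0.02 0 0 0 0.09;0 0 -0.045 0 0 0 0.09;0 0 -0.075 0 0 0 0.09;0 0 -0.105 0 0 0 0.09;0 0 -0.13 0 0 0 0.09';python3 -m pendant '0 0 0 0 0 0 0.09;0 0 0 0 0 0 0.09'; python3 - <<'E'
from h import *
js()
p,d,m=grab("scene");print(tip_of("scene","hook"),tip_of("scene","relay"))
t,_,_=grab("top")
cv2.imwrite('pics/e.png',np.hstack([cv2.resize(p[130:340,60:340],(400,300)),cv2.resize(t[130:270,200:400],(400,300))])[:,:,::-1])
E
```

```text
time: 28.55
ee_pos: [0.4546, -0.3553, 0.0838]
orientation: [-0.28, 0.705, 0.365, 0.539]
contact_force: [0.7, -0.2, -0.6]
opening: 0.0899
grip_force: 0.0
time: 28.75
ee_pos: [0.4555, -0.3542, 0.0836]
orientation: [-0.28, 0.705, 0.365, 0.54]
contact_force: [0.4, 1.7, 0.8]
opening: 0.09
grip_force: 0.0
q [1.355, 1.086, -0.407, 1.584, -0.777, 1.345, 0.941] t 28.75 F [0.37, 1.67, 0.81]
[{'at': [169.3, 203.6], 'score': 0.53}] [{'at': [194.4, 312.6], 'score': 0.81}, {'at': [262.1, 123.7], 'score': 0.73}]
```

View pics/e.png

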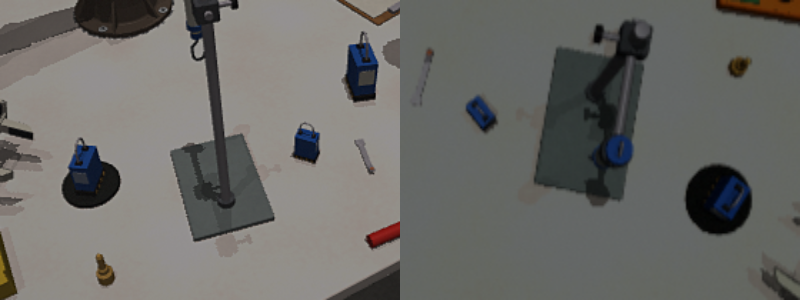

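The picture shows the relay upright in the middle of the pad (left crop 85,170) and the hook empty and back up. The plug and spring have not moved and the gripper is clear.

```bash
python3 -c "
from cell import *
print(finish_job())"
```

```text
the job is handed in; nothing more can be done
None
```

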